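Clear the collet basket and tighten the collar to its click

ROBOT

A 6-joint arm with a two-finger parallel gripper is mounted at the origin on the work surface. World frame = base frame: x ahead of the robot, y to its left, z up, the work surface at z = 0. Lengths are in mm, angles in rad, forces in N, time in s.
With the tool pointing down it reaches from about 275 to 775 mm from the base axis. Payload 14.6 kg.
Tool frame: the origin (TCP) lies between the finger pads; the fingertips stand 8 mm ahead of it and the grasp point (between the pads) lies 11 mm behind it; z points along the fingers, y is the line along which they close (so a half turn about z gives the same grasp; the last joint's range is limited). The gripper opens to 85 mm and grips with 20 to 120 N. Pads are 22 mm wide; open, the fingers measure 114 mm over their backs; the gripper's body (76 mm by 85 mm) begins 54 mm behind the grasp point. The pads swing forward as they close: fully open they stand 13 mm farther back than shut.
Start: joints at [1.01, 0.263, -0.048, 1.259, 0, 1.415], TCP at [207.251, 482.364, 239.278] pointing down, gripper open.
Joint ranges: [-2.65, 2.65], [-0.89, 1.7], [-1.18, 1.37], [-2.13, 2.11], [-1.35, 1.29], [-3.14, 3.14]. Speed limits (rad/s): [1.89, 1.89, 2.57, 2.79, 3.14, 3.14].

INTERFACE

Orientations are given as a rotation vector (axis times angle).
In Python, from rig import * gives the robot as it stands.
- The arm moves only by the tool arm_command, never from a script. Its argument "steps" is a list of rows, each a list of 7 numbers: the shift along the world's x, y, z in mm, then the turn, a rotation vector about the world's x, y, z in degrees, then the finger opening in mm, from 0 to 85.4. A call has exactly 10 rows; each row is the pose to reach, as a shift and turn from the pose commanded when the call began; what a row does not reach only later rows make up. A row lasts 1/12 s, in which the tool goes at most 41.7 mm and 7.16 degrees, less where a joint would pass 70% of its speed; a pose out of reach is approached as far as the arm can. A call with a gripper value outside its range is refused whole. The fingers move at their own pace and stop on an object; "squeeze" is the grip in N (left out, the last holds). Time passes only in rows, so rows that repeat a pose let the fingers close, or fill a call up. It gives the time, the measured TCP pose, the force, the opening and the grip force at its end, in the units of the state.
- sense(): the state, without advancing time (a new reading comes with each control period).
- snapshot(name): name is "side" or "top"; returns a dict with "image" (384x512x3 uint8, red, green, blue), "mtx" (3x3 intrinsics, pixels), "T" (4x4, takes a point from camera to world coordinates). Camera axes: x right, y down, z forward; pixel columns grow to the right and rows downward; lengths in mm; the calibration is good to about 2 mm. A picture is of the moment at which its call begins. There is no depth.
- finish_job(): hands the job in; it is judged then, once.
The state is a dict: "t": time; "q": joint angles; "joint_velocities": joint speeds; "joint_efforts": joint torques, N m; "eef_pos": TCP position; "tool_rot": TCP orientation; "contact_force": force on the tool from outside, world axes, zero at the start; "ft_torque": the same for the moment, N m; "gripper_width": finger opening in mm; "grip_force": force on a finger pad.
Only numpy, scipy, OpenCV 4.12 (cv2) and the standard library are available. Lean on these libraries where they do the work, as an engineer would, in place of code of your own. Each camera call takes 0.05 s, during which the arm holds its last target. There are 200 camera calls.

TASK

The collet basket stands in the way of the tightening lever: first hang it by its bail on the hook of the yellow-posted stand and let go. Then push the lever clockwise (seen from above) with closed fingers, without gripping it, until the collar is tight and the lever clicks over its detent; stop at the click and do not force it on. Leave the lever clicked over and the other things on the cart where they are.

Things in the scene. Friction and masses are not known exactly. Their poses are not given: they have to be found in the camera images.
- basket: Loose dark-steel basket, 60 x 90 x 166 mm high, 0.3 kg. Origin: centre of underside; y along its length and its bail bar. Tray 45 mm high; fixed uprights at y +-42 mm carry the 10 mm bail bar, centre 115 mm up. On the bar a black upright grip, 16 mm thick (x), 50 wide (y), 119 to 166 mm up: pinch it across x, fingers above the bar. Bail opening: 45 to 110 mm up, 78 mm wide.
- bail (a point): Centre of the basket's 10 mm bail bar, 115 mm above the basket's underside; axes as the basket's.
- hook (a point): Top of the 10 mm hook rod at its lowest point, 145 mm above the table: the bail bar rests here. x runs level along the rod from the upturned tip to the post. The tip ends 36 mm in front (-x), its top 18 mm above this point; the yellow post is 71 mm behind (+x), 162 mm high, on a foot 12 mm thick. Bring the bail (bar along y) in over the tip from its side, then down. Fixed.
- lever_axis (a point): On the upright axis of collar and lever, at the lever's mid height (100 mm). x points outward along the lever. The grey foot below is fixed, 130 mm across; nothing on the axis is higher than 150 mm.
- lever_grip (a point): Pushing place: on the centre line of the lever's round rubber end (28 mm thick, 90 to 175 mm from the axis), 125 mm from the axis; x outward. Pushed clockwise, lever and collar turn together easily (2 to 3 N) for an unknown 0.5 to 1.3 rad; then the collar is tight, the push grows to about 10 N and the lever snaps over.
- lever (a joint): Angle of the lever on the collar, rad, clockwise from above: 0 before the click (lever over the collar's tooth), crest of the detent at 0.35, then it snaps by itself to a hard stop at 0.70 and stays there. Pushing on against that stop forces it.
- drill_chuck: Loose, leave it where it is. Origin: centre of its underside. Dark drill chuck lying on its side, 140 mm long along its x, 54 mm across.
- shell_mill: Loose, leave it where it is. Origin: centre of its underside. Dark round milling cutter, 80 mm across, 55 mm high, standing.
- cutter_box: Loose, leave it where it is. Origin: centre of its underside. Green plastic box, 105 x 42 x 30 mm high.
- big_collet: Loose, leave it where it is. Origin: centre of its underside. Dark collet standing, 52 mm across, 65 mm high.
- arbor: Loose, leave it where it is. Origin: centre of its underside. Bright steel arbor lying on its side, 120 mm long along its x, 48 mm across.

How it is judged:
By the outcome, as a careful person would: the job done as asked, in the order asked, and still so for the second after the job is handed in, with the robot touching nothing.
It also fails if it takes over 64 s, if anything falls off the work surface, if the arm or the gripper's body presses on something with over 40 N, if the wrist force passes 120 N, or if a joint passes its speed limit or range.

## Working session

There is one attempt and no reset: what is moved stays moved. The work goes in short steps, Python scripts to look and compute and a tool call to move; the robot and the scene stay as the last step left them, time stands still between calls to the robot, and variables do not carry over. Pictures are saved under pics/ and viewed, at most 10 in all, crops included, and the job is handed in when it is done.

Besides the shell and the picture viewer there is one more tool, called by a JSON object that holds its "fn" and its "kwargs". arm_command: Moves the arm, as the interface text tells. Its arguments: {"type":"object","properties":{"steps":{"type":"array"},"squeeze":{"type":"number"}},"required":["steps"]}

```bash
mkdir -p pics; python3 - <<'E'
from rig import *
import cv2,pickle
s=sense();print(s)
d={}
for n in("side","top"):
    c=snapshot(n);d[n]=c;cv2.imwrite(f"pics/{n}0.png",c["image"][:,:,::-1]);print(n,c["mtx"],c["T"])
pickle.dump(d,open("s0.pkl","wb"))
E
```

```text
{'t': 0.0, 'q': array([ 1.00969822e+00,  2.63558028e-01, -4.89505545e-02,  1.25938584e+00,
        1.22073322e-05,  1.41548695e+00]), 'joint_velocities': array([ 0.00076857,  0.00272262, -0.00108719,  0.001306  , -0.00010039,
       -0.00130058]), 'joint_efforts': array([-3.30209768e-03, -6.37621379e+01,  3.84562862e+01,  1.35221140e-02,
       -2.98934219e-04, -2.17167178e-05]), 'eef_pos': array([207.10432808, 482.13651586, 238.80189244]), 'tool_rot': array([-6.32967206e-01, -3.07676189e+00,  1.60847603e-03]), 'contact_force': array([-1.02451761,  0.10163552, -0.10359416]), 'ft_torque': array([-0.009345  , -0.02129632,  0.00588735]), 'grip_force': 0.0, 'gripper_width': 85.20442541893424}
side [[401.16507206   0.         256.14247114]
 [  0.         401.16507206 197.71285241]
 [  0.           0.           1.        ]] [[ 7.11010366e-01 -3.52339350e-01  6.08540255e-01 -1.09864938e+02]
 [-7.02966251e-01 -3.34740532e-01  6.27524681e-01 -7.04305651e+02]
 [-1.73985495e-02 -8.73959815e-01 -4.85686660e-01  6.88193349e+02]
 [ 0.00000000e+00  0.00000000e+00  0.00000000e+00  1.00000000e+00]]
top [[414.95787596   0.         247.94437252]
 [  0.         414.95787596 193.23679878]
 [  0.           0.           1.        ]] [[-1.04860927e-02 -9.88348493e-01  1.51846298e-01  4.55291993e+02]
 [-9.99937690e-01  1.09458168e-02  2.19196745e-03 -3.43866193e+00]
 [-3.82850948e-03 -1.51813852e-01 -9.88401688e-01  1.13851532e+03]
 [ 0.00000000e+00  0.00000000e+00  0.00000000e+00  1.00000000e+00]]
```

View pics/side0.png

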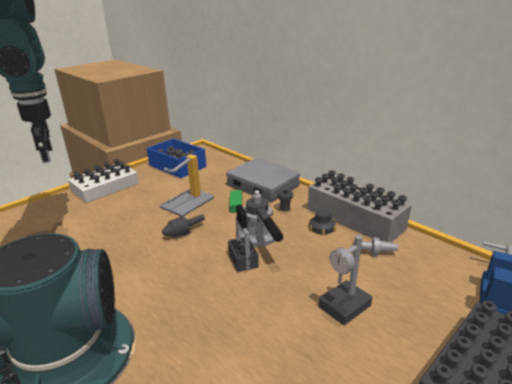

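View pics/top0.png

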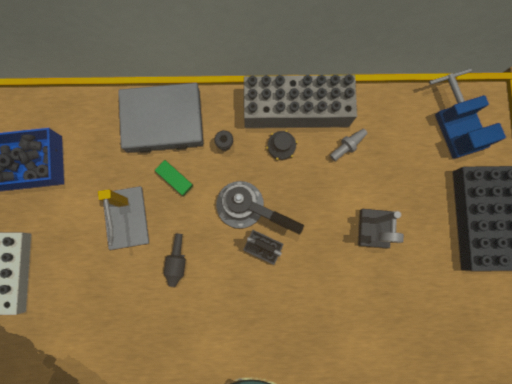

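The side view shows the basket at about (250,240), the lever collar behind it at (260,215), and the yellow post at (194,175). In the top view the basket is at (264,247), the lever axis at (240,203) with its grip end at (290,223), the post at (105,196), and the hook rod running down to (112,248). I'll enlarge these areas.

```bash
python3 - <<'E'
import cv2,pickle
d=pickle.load(open("s0.pkl","rb"))
def crop(n,x,y,w,h,k):
    im=d[n]["image"][y:y+h,x:x+w,::-1]
    return cv2.resize(im,None,fx=k,fy=k,interpolation=cv2.INTER_CUBIC)
import numpy as np
cv2.imwrite("pics/c1.png",np.hstack([crop("top",90,180,70,100,5.5),crop("top",205,180,70,100,5.5)][:0]+[crop("top",90,175,65,90,6),crop("top",210,175,65,90,6)][:2]))
cv2.imwrite("pics/c2.png",crop("side",155,145,130,130,4.6))
E
```

```text
(no output)
```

View pics/c1.png

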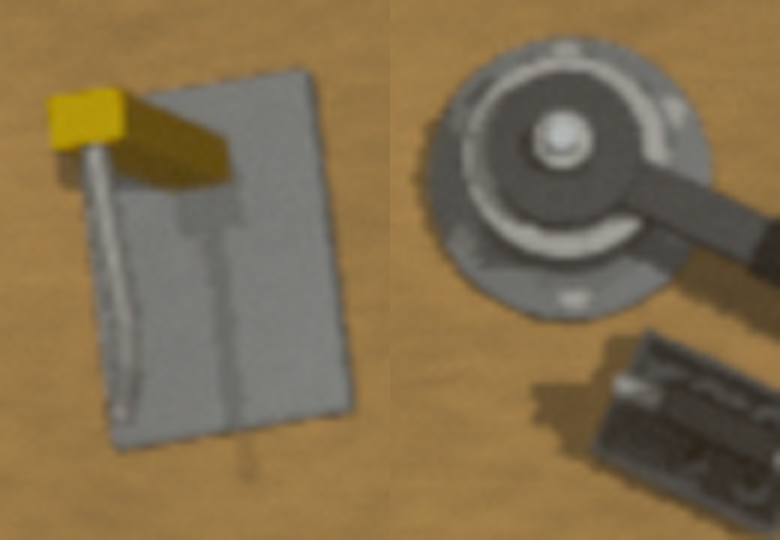

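View pics/c2.png

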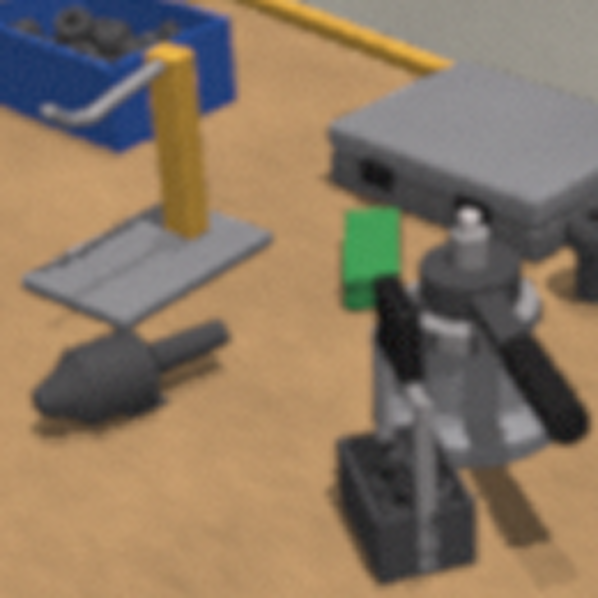

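The hook rod leaves the post at crop (95,150) and ends at its tip at (122,412). Post top is at (88,118) and the collar cap at (562,137). In the side crop the post top is at (172,52), the tip at (48,110), and the basket grip spans (395,283) to (410,378). The basket needs one larger top crop.

```bash
cat > h.py <<'E'
import numpy as np,cv2,pickle
d=pickle.load(open("s0.pkl","rb"))
def ray(n,p,d=d):
    c=d[n];v=c["T"][:3,:3]@np.linalg.solve(c["mtx"],[p[0],p[1],1.]);return c["T"][:3,3],v/np.linalg.norm(v)
def onz(n,p,z,d=d):
    o,v=ray(n,p,d);return o+v*(z-o[2])/v[2]
def tri(pt,ps,d=d):
    A=np.zeros((3,3));b=np.zeros(3);R=[ray("top",pt,d),ray("side",ps,d)]
    for o,v in R:
        M=np.eye(3)-np.outer(v,v);A+=M;b+=M@o
    x=np.linalg.solve(A,b);return x.round(1),[round(float(np.linalg.norm(np.cross(x-o,v))),1) for o,v in R]
def proj(n,X,d=d):
    c=d[n];p=c["mtx"]@(c["T"][:3,:3].T@(np.array(X)-c["T"][:3,3]));return (p[:2]/p[2]).round(1)
E
python3 - <<'E'
from h import *
im=d["top"]["image"][215:275,235:310,::-1]
cv2.imwrite("pics/c3.png",cv2.convertScaleAbs(cv2.resize(im,None,fx=10,fy=10,interpolation=cv2.INTER_CUBIC),alpha=1.6))
t=lambda x,y:(90+(x-2.5)/6,175+(y-2.5)/6)
t2=lambda x,y:(210+(x-392.5)/6,175+(y-2.5)/6)
s=lambda x,y:(155+(x-1.8)/4.6,145+(y-1.8)/4.6)
print("post",tri(t(88,118),s(172,53)), onz("top",t(88,118),162))
print("tip",tri(t(122,412),s(48,110)),onz("top",t(122,412),160))
print("cap",tri(t2(562,137),s(469,215)))
print("rod at post",tri(t(96,155),s(158,70)))
# yellow mask top face
hsv=cv2.cvtColor(d["top"]["image"],cv2.COLOR_RGB2HSV)
m=cv2.inRange(hsv,(20,180,140),(32,255,255));m[:170]=0;m[:,:90]=0;m[:,150:]=0
ys,xs=np.nonzero(m);print(cv2.minAreaRect(np.c_[xs,ys].astype(np.float32)))
E
```

```text
post (array([607.6, 342.2, 158.3]), [0.4, 0.4]) [606.6617779  341.18729975 162.        ]
tip (array([490.2, 324.8, 157.7]), [0.5, 0.5]) [490.53538727 323.68613749 160.        ]
cap (array([597.6,  22.5, 145.5]), [0.3, 0.3])
rod at post (array([593.7, 341.7, 149.4]), [0.2, 0.2])
((103.93999481201172, 194.08001708984375), (8.9095458984375, 12.869343757629395), 81.8698959350586)
```

View pics/c3.png

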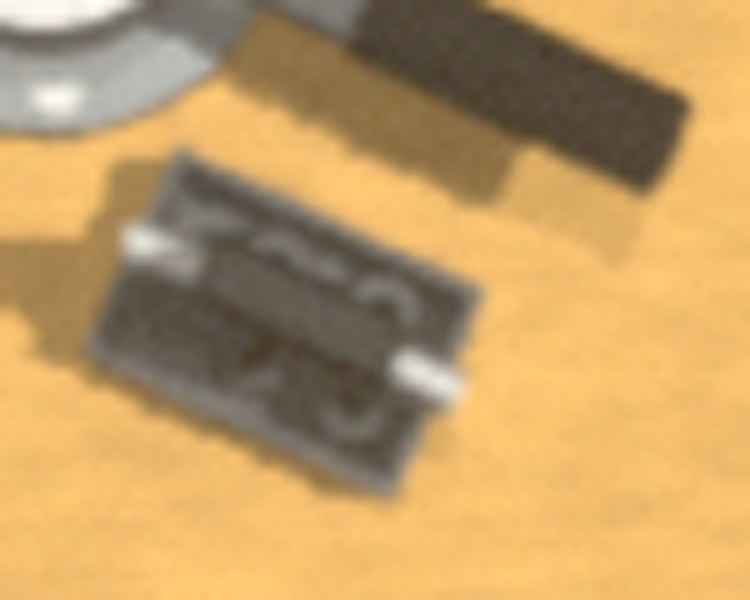

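The basket crop shows the bail ends at (160,250) and (428,375). The grip centre is near (298,303), and the tray rim corners are at (180,152), (482,292), (395,492) and (92,352). The lever's rubber end corners are at (690,100) and (645,192).

```bash
python3 - <<'E'
from h import *
from scipy.spatial.transform import Rotation as R
b=lambda x,y:(235+(x-4.5)/10,215+(y-4.5)/10)
s=lambda x,y:(155+(x-1.8)/4.6,145+(y-1.8)/4.6)
t=lambda x,y:(90+(x-2.5)/6,175+(y-2.5)/6)
e1,e2=onz("top",b(160,250),118),onz("top",b(428,375),118)
print("bail",(e1+e2)/2,np.degrees(np.arctan2(*(e1-e2)[1::-1])))
print("grip",onz("top",b(298,303),166))
g=tri(b(298,303),s(395,285));print("grip tri",g)
c=[onz("top",b(*p),45) for p in((180,152),(482,292),(395,492),(92,352))];print("tray",np.mean(c,0),[np.degrees(np.arctan2(*(c[i]-c[j])[1::-1])) for i,j in((0,1),(3,2))],[np.linalg.norm(c[i]-c[j]) for i,j in((0,1),(1,2))])
for z in(100,):
  e=onz("top",b(667,146),z);print("lever end",e)
  a=np.array([597.6,22.5]);v=e[:2]-a;print(np.linalg.norm(v),np.degrees(np.arctan2(v[1],v[0])))
f=[onz("top",t(*p),12) for p in((305,70),(350,410),(118,447))];print("foot",f,np.degrees(np.arctan2(*(f[0]-f[1])[1::-1])),np.degrees(np.arctan2(*(f[2]-f[1])[1::-1])))
print("hook low side px for guesses",[ (k,proj("side",(490.3+k*.988,324.2+k*.155,141)),proj("top",(490.3+k*.988,324.2+k*.155,141))) for k in(20,36,50)])
print("start yaw tool y", R.from_rotvec([-6.32967206e-01,-3.07676189,1.6e-3]).as_matrix().round(3))
E
```

```text
bail [481.90726922 -38.79404937 118.        ] 64.49347367978952
grip [482.80330475 -38.17125527 166.        ]
grip tri (array([481.8, -37.3, 168.3]), [1.2, 1.2])
tray [481.46831017 -39.5392977   45.        ] [np.float64(64.53695222579844), np.float64(64.8099011568743)] [np.float64(87.01527796841638), np.float64(56.5928685572118)]
lever end [ 522.61818026 -133.31420437  100.        ]
172.9171465635907 -115.6980614657494
foot [array([651.12291552, 295.24181704,  12.        ]), array([495.67038438, 270.49329321,  12.        ]), array([480.26477348, 374.33642228,  12.        ])] 9.045751710288945 98.4385461628328
hook low side px for guesses [(20, array([170.7, 171.1]), array([111.4, 235.3])), (36, array([174.3, 169.4]), array([110.6, 228.7])), (50, array([177.5, 167.9]), array([109.9, 223. ]))]
start yaw tool y [[-0.919  0.395 -0.001]
 [ 0.395  0.919 -0.001]
 [ 0.    -0.001 -1.   ]]
```

Post, hook and basket positions agree across both views. The basket is at (482,-38.5) with the bar at 64.5°, and the hook point is near (526,330) at yaw 9°. The lever axis is at (597.6,22.5), with the lever at -115.7°. I'm moving over the basket now.

{"fn": "arm_command", "kwargs": {"steps": [[18,-35,0,0,0,6,85],[37,-69,0,0,0,12,85],[55,-104,0,0,0,18,85],[73,-139,0,0,0,24,85],[92,-174,0,0,0,30,85],[110,-208,0,0,0,36,85],[128,-243,0,0,0,42,85],[147,-278,0,0,0,48,85],[165,-313,0,0,0,54,85],[183,-347,0,0,0,60,85]], "squeeze": 40}}

```text
t: 0.93
eef_pos: [377.4, 159.8, 239.2]
tool_rot: [0.947, -2.995, -0.0]
contact_force: [0.3, 0.3, 0.5]
gripper_width: 85.0
grip_force: 0.0
```

{"fn": "arm_command", "kwargs": {"steps": [[18,-35,0,0,0,6,85],[37,-70,0,0,0,12,85],[55,-105,0,0,0,18,60],[73,-140,0,0,0,24,50],[91,-174,0,0,0,28,50],[91,-174,0,0,0,28,50],[91,-174,0,0,0,28,50],[91,-174,0,0,0,28,50],[91,-174,0,0,0,28,50],[91,-174,0,0,0,28,50]]}}

```text
t: 1.77
eef_pos: [467.6, -11.5, 239.4]
tool_rot: [1.639, -2.68, -0.0]
contact_force: [-0.6, -0.6, -0.2]
gripper_width: 49.8
grip_force: 0.0
```

{"fn": "arm_command", "kwargs": {"steps": [[7,-13,0,0,0,1,50],[14,-27,0,0,0,1.6,50],[14,-27,-20,0,0,1.6,50],[14,-27,-45,0,0,1.6,50],[14,-27,-65,0,0,1.6,50],[14,-27,-65,0,0,1.6,50],[14,-27,-65,0,0,1.6,50],[14,-27,-65,0,0,1.6,50],[14,-27,-65,0,0,1.6,50],[14,-27,-65,0,0,1.6,50]]}}

```text
t: 2.6
eef_pos: [482.7, -39.6, 175.4]
tool_rot: [-1.674, 2.657, -0.002]
contact_force: [-0.2, -0.0, -0.7]
gripper_width: 49.9
grip_force: 0.0
```

```bash
python3 - <<'E'
from rig import *
from h import *
s=sense();print(s["eef_pos"],s["tool_rot"])
a=snapshot("side")["image"][130:290,170:310,::-1];b=snapshot("top")["image"][195:305,200:330,::-1]
k=cv2.INTER_CUBIC
cv2.imwrite("pics/g1.png",np.hstack([cv2.resize(a,(394,450),interpolation=k),cv2.resize(b,(400,450),interpolation=k)]))
E
```

```text
[482.72794012 -39.55088768 175.38533901] [-1.67410259e+00  2.65690655e+00 -2.07927822e-03]
```

View pics/g1.png

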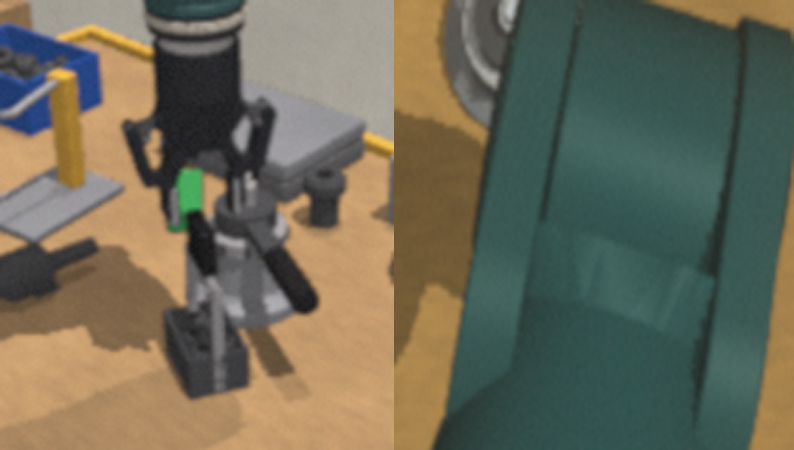

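The fingers at (170,215) and (240,190) straddle the grip at (200,240). I'll descend and close.

{"fn": "arm_command", "kwargs": {"steps": [[0,0,-15,0,0,0,50],[-1,1,-36,0,0,0,50],[-1,1,-36,0,0,0,50],[-1,1,-36,0,0,0,30],[-1,1,-36,0,0,0,10],[-1,1,-36,0,0,0,8],[-1,1,-36,0,0,0,8],[-1,1,-36,0,0,0,8],[-1,1,-36,0,0,0,8],[-1,1,-36,0,0,0,8]]}}

```text
t: 3.53
eef_pos: [481.2, -38.5, 139.3]
tool_rot: [-1.674, 2.658, -0.0]
contact_force: [-3.9, 2.0, 6.4]
gripper_width: 15.8
grip_force: 39.0
```

{"fn": "arm_command", "kwargs": {"steps": [[0,0,10,0,0,0,8],[0,0,35,0,0,0,8],[0,0,65,0,0,0,8],[-2,10,90,0,0,0,8],[-6,35,100,0,0,4,8],[-12,70,100,0,0,9,8],[-18,105,100,0,0,14,8],[-24,140,100,0,0,19,8],[-30,175,100,0,0,24,8],[-36,200,100,0,0,28,8]]}}

```text
t: 4.37
eef_pos: [444.5, 163.8, 239.0]
tool_rot: [-2.273, 2.167, -0.0]
contact_force: [1.0, -0.8, -4.0]
gripper_width: 15.4
grip_force: 39.9
```

{"fn": "arm_command", "kwargs": {"steps": [[-5,30,0,0,0,3,8],[-10,60,0,0,0,6.5,8],[-15,90,0,0,0,6.5,8],[-20,120,0,0,0,6.5,8],[-23,142,0,0,0,6.5,8],[-23,152,0,0,0,6.5,8],[-23,152,-15,0,0,6.5,8],[-23,152,-33,0,0,6.5,8],[-23,152,-33,0,0,6.5,8],[-23,152,-33,0,0,6.5,8]]}}

```text
t: 5.2
eef_pos: [421.9, 312.9, 205.4]
tool_rot: [2.386, -2.042, -0.001]
contact_force: [-0.1, -0.4, -2.8]
gripper_width: 15.5
grip_force: 39.9
```

```bash
python3 - <<'E'
from rig import *
from h import *
s=sense();print(s["eef_pos"],s["tool_rot"],s["contact_force"],s["ft_torque"],s["gripper_width"])
d2={n:snapshot(n) for n in("side","top")};pickle.dump(d2,open("s1.pkl","wb"))
a=d2["side"]["image"][100:260,60:230,::-1];b=d2["top"]["image"][180:340,50:180,::-1]
k=cv2.INTER_CUBIC
cv2.imwrite("pics/g2.png",np.hstack([cv2.resize(a,None,fx=3,fy=3,interpolation=k)[:450,:510],cv2.resize(b,None,fx=2.2,fy=3,interpolation=k)[:450]]))
E
```

```text
[421.94011783 312.86178208 205.37240693] [ 2.38601632e+00 -2.04155847e+00 -6.47449111e-04] [-0.09693238 -0.35594115 -2.83716175] [-0.08314222 -0.02746398 -0.00860799] 15.453430383281242
```

View pics/g2.png

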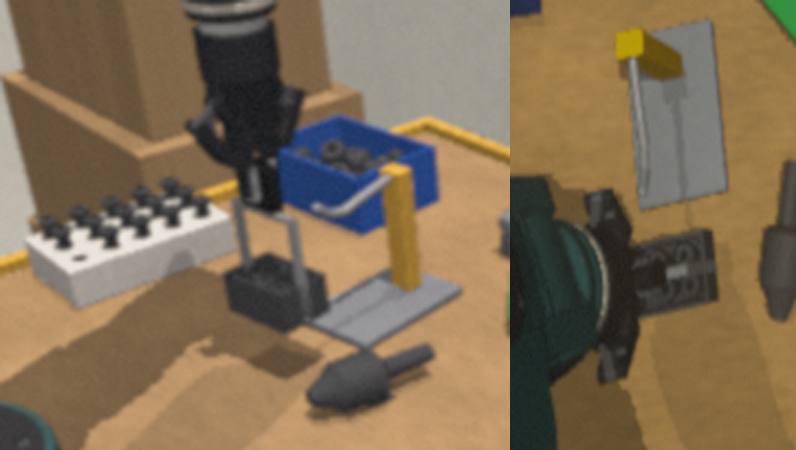

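The basket hangs level with its bail at (265,205) in the side crop, in front of the hook tip at (318,210), square to the rod and lined up with it in the top view. I'll move it in along the rod.

{"fn": "arm_command", "kwargs": {"steps": [[6,1,0,0,0,0,8],[18,3,0,0,0,0,8],[32,5,0,0,0,0,8],[48,7.5,0,0,0,0,8],[64,10,0,0,0,0,8],[80,12.5,0,0,0,0,8],[94,15,0,0,0,0,8],[104,16.5,0,0,0,0,8],[104,16.5,0,0,0,0,8],[104,16.5,0,0,0,0,8]]}}

```text
t: 6.13
eef_pos: [526.8, 329.8, 205.5]
tool_rot: [-2.387, 2.042, -0.0]
contact_force: [-1.4, 0.2, -4.3]
gripper_width: 15.6
grip_force: 39.9
```

{"fn": "arm_command", "kwargs": {"steps": [[0,0,-4,0,0,0,8],[0,0,-9,0,0,0,8],[0,0,-14,0,0,0,8],[0,0,-18,0,0,0,8],[0,0,-21,0,0,0,8],[0,0,-24,0,0,0,8],[0,0,-26,0,0,0,8],[0,0,-28,0,0,0,8],[0,0,-29,0,0,0,8],[0,0,-29,0,0,0,8]]}}

```text
t: 6.97
eef_pos: [526.1, 329.9, 176.1]
tool_rot: [2.387, -2.042, -0.0]
contact_force: [0.3, 0.4, -3.7]
gripper_width: 15.3
grip_force: 39.9
```

```bash
python3 - <<'E'
from rig import *
from h import *
s=sense();print(s["eef_pos"],s["tool_rot"],s["contact_force"],s["ft_torque"],s["gripper_width"])
d2={n:snapshot(n) for n in("side","top")}
a=d2["side"]["image"][110:240,110:230,::-1];b=d2["top"]["image"][170:300,60:180,::-1]
k=cv2.INTER_CUBIC
cv2.imwrite("pics/g3.png",np.hstack([cv2.resize(x,None,fx=3.3,fy=3.3,interpolation=k) for x in(a,b)]))
E
```

```text
[526.1490444  329.88109073 176.10212249] [ 2.38722799e+00 -2.04193406e+00 -1.29711121e-04] [ 0.2763814   0.42771815 -3.67134936] [ 0.02521541 -0.02536828 -0.04593084] 15.332642913826474
```

View pics/g3.png

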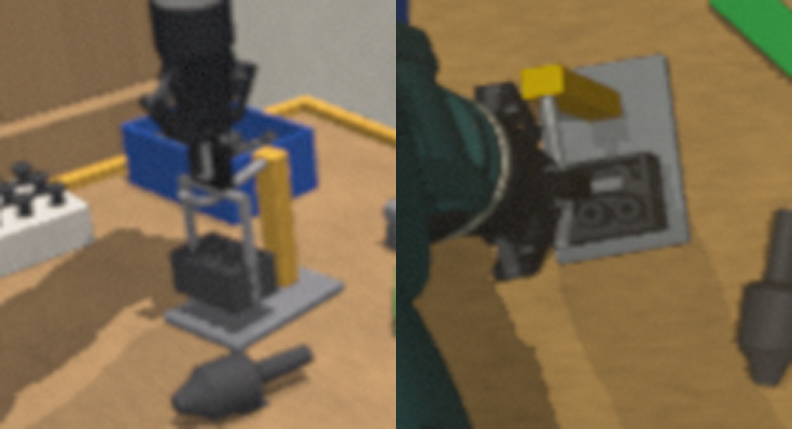

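The bail is over the rod, with the tip visible at (185,180) and the rod running to the post at (265,160). It still carries its weight, so I'll lower it a bit more until it rests.

{"fn": "arm_command", "kwargs": {"steps": [[0,0,-0.5,0,0,0,8],[0,0,-1,0,0,0,8],[0,0,-1.5,0,0,0,8],[0,0,-2,0,0,0,8],[0,0,-2,0,0,0,8],[0,0,-2,0,0,0,8],[0,0,-2,0,0,0,8],[0,0,-2,0,0,0,8],[0,0,-2,0,0,0,8],[0,0,-2,0,0,0,8]]}}

```text
t: 7.9
eef_pos: [526.3, 329.9, 174.4]
tool_rot: [-2.387, 2.042, -0.0]
contact_force: [0.1, 0.0, 0.4]
gripper_width: 15.2
grip_force: 40.4
```

{"fn": "arm_command", "kwargs": {"steps": [[0,0,-0.5,0,0,0,12],[0,0,-0.5,0,0,0,16],[0,0,-0.5,0,0,0,18],[0,0,-0.5,0,0,0,22],[0,0,-0.5,0,0,0,28],[0,0,-0.5,0,0,0,32],[0,0,-0.5,0,0,0,32],[0,0,-0.5,0,0,0,32],[0,0,-0.5,0,0,0,32],[0,0,-0.5,0,0,0,32]]}}

```text
t: 8.73
eef_pos: [526.2, 329.9, 173.8]
tool_rot: [2.387, -2.042, -0.0]
contact_force: [-0.3, -0.1, -0.6]
gripper_width: 32.0
grip_force: 0.0
```

{"fn": "arm_command", "kwargs": {"steps": [[0,0,5,0,0,0,32],[0,0,15,0,0,0,32],[0,0,30,0,0,0,32],[0,0,45,0,0,0,32],[0,0,65,0,0,0,32],[0,0,85,0,0,0,32],[0,-20,90,0,0,0,10],[0,-50,90,0,0,0,0],[0,-85,90,0,0,0,0],[0,-110,90,0,0,0,0]]}}

```text
t: 9.57
eef_pos: [526.1, 218.1, 265.0]
tool_rot: [-2.387, 2.041, -0.002]
contact_force: [0.3, -0.2, 0.3]
gripper_width: 0.2
grip_force: 0.0
```

{"fn": "arm_command", "kwargs": {"steps": [[5,-30,0,0,0,-6,0],[10,-60,0,0,0,-12,0],[15,-90,0,0,0,-19,0],[20,-120,0,0,0,-26,0],[25,-150,0,0,0,-33,0],[30,-180,0,0,0,-40,0],[35,-210,0,0,0,-47,0],[40,-240,0,0,0,-54,0],[45,-270,0,0,0,-60,0],[48,-290,0,0,0,-66,0]]}}

```text
t: 10.4
eef_pos: [574.5, -72.6, 264.7]
tool_rot: [-0.88, 3.015, -0.001]
contact_force: [0.2, 1.2, -0.1]
gripper_width: -0.2
grip_force: 0.0
```

```bash
python3 - <<'E'
from rig import *
from h import *
s=sense();print(s["eef_pos"],s["tool_rot"],s["q"])
d2={n:snapshot(n) for n in("side","top")};pickle.dump(d2,open("s2.pkl","wb"))
a=d2["side"]["image"][110:240,110:230,::-1];b=d2["top"]["image"][170:300,60:180,::-1]
k=cv2.INTER_CUBIC
cv2.imwrite("pics/g4.png",np.hstack([cv2.resize(x,None,fx=3.3,fy=3.3,interpolation=k) for x in(a,b)]))
E
```

```text
[574.4893574  -72.63840502 264.74204805] [-8.80019185e-01  3.01503796e+00 -1.34063398e-03] [-2.66300430e-01  3.52038735e-01  1.51670525e-01  1.36934200e+00
 -3.35194068e-04 -8.34275854e-01]
```

View pics/g4.png

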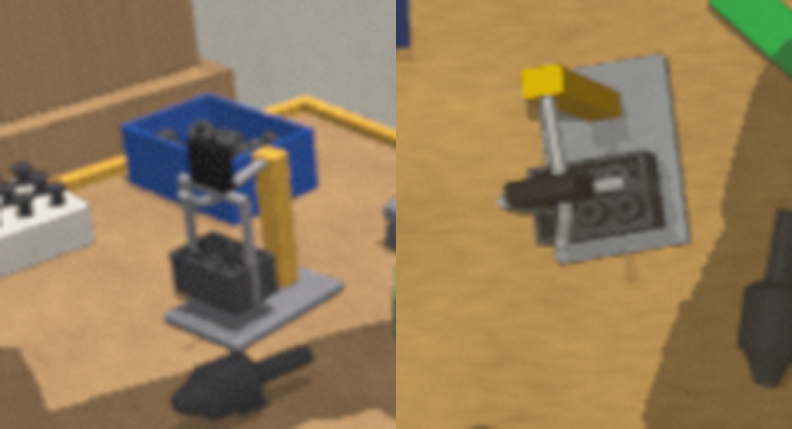

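The basket hangs freely from the hook: bail on the rod at (210,185), tray clear of the foot. Next is the lever.

{"fn": "arm_command", "kwargs": {"steps": [[5,-13,0,0,0,-7,0],[10,-26,0,0,0,-14,0],[14,-39,0,0,0,-21,0],[14,-39,-10,0,0,-28,0],[14,-39,-20,0,0,-35,0],[14,-39,-40,0,0,-42,0],[14,-39,-60,0,0,-49,0],[14,-39,-80,0,0,-56,0],[14,-39,-90,0,0,-58,0],[14,-39,-90,0,0,-58,0]]}}

```text
t: 11.33
eef_pos: [587.3, -108.0, 172.5]
tool_rot: [-0.681, -3.064, -0.001]
contact_force: [-0.2, 0.5, -0.5]
gripper_width: -0.2
grip_force: 0.0
```

{"fn": "arm_command", "kwargs": {"steps": [[0,0,-10,0,0,0,0],[0,0,-30,0,0,0,0],[0,0,-50,0,0,0,0],[0,0,-65,0,0,0,0],[0,0,-75,0,0,0,0],[0,0,-82,0,0,0,0],[0,0,-82,0,0,0,0],[0,0,-82,0,0,0,0],[0,0,-82,0,0,0,0],[0,0,-82,0,0,0,0]]}}

```text
t: 12.17
eef_pos: [588.7, -109.2, 92.7]
tool_rot: [0.682, 3.065, -0.0]
contact_force: [-0.7, -1.3, -0.6]
gripper_width: 0.0
grip_force: 0.0
```

```bash
cat > arc.py <<'E'
import sys
from rig import *
from h import *
A=np.array([597.6,22.5]);s=sense();p=s["eef_pos"];rv=s["tool_rot"]
phi=np.degrees(np.arctan2(*(p[:2]-A)[::-1]));r=np.linalg.norm(p[:2]-A)
yaw=(2*np.degrees(np.arctan2(rv[1],rv[0]))+270)%360  # tool y angle
u=(p[:2]-A)/r;t=np.array([u[1],-u[0]])
f=s["contact_force"][:2];print("t",round(s["t"],2),"pos",p.round(1),"phi",round(phi,1),"r",round(r,1),"yaw",round(yaw,1),"F tangential",round(float(f@t),1),"radial",round(float(f@u),1),"q6",s["q"][5].round(2))
st=float(sys.argv[1]);R=float(sys.argv[2]) if len(sys.argv)>2 else 127.5
for i in range(1,11):
    a=np.radians(phi-st*i);rr=r+(R-r)*i/10
    print((A+rr*np.array([np.cos(a),np.sin(a)])-p[:2]).round(1),round(-st*i,1))
E
python3 arc.py 1.5
```

```text
t 12.17 pos [ 588.7 -109.2   92.7] phi -93.9 r 132.0 yaw 64.9 F tangential 0.6 radial 1.3 q6 0.12
[-3.4  0.7] -1.5
[-6.8  1.5] -3.0
[-10.1   2.5] -4.5
[-13.4   3.4] -6.0
[-16.7   4.5] -7.5
[-19.9   5.7] -9.0
[-23.1   6.9] -10.5
[-26.2   8.2] -12.0
[-29.3   9.6] -13.5
[-32.3  11.1] -15.0
```

{"fn": "arm_command", "kwargs": {"steps": [[-3.5,0.5,0,0,0,0,0],[-7,1.5,0,0,0,0,0],[-10,2.5,0,0,0,0,0],[-13.5,3.5,0,0,0,0,0],[-16.5,4.5,0,0,0,0,0],[-20,5.5,0,0,0,0,0],[-23,7,0,0,0,-1,0],[-26,8,0,0,0,-2,0],[-29.5,9.5,0,0,0,-3.5,0],[-32.5,11,0,0,0,-5,0]]}}

```text
t: 13.0
eef_pos: [555.7, -98.4, 91.9]
tool_rot: [0.819, 3.032, -0.001]
contact_force: [1.1, -2.9, -0.1]
gripper_width: 0.0
grip_force: 1.3
```

```bash
python3 arc.py 2
```

```text
t 13.0 pos [555.7 -98.4  91.9] phi -109.1 r 128.0 yaw 59.8 F tangential -2.0 radial 2.4 q6 0.21
[-4.2  1.6] -2.0
[-8.3  3.3] -4.0
[-12.3   5.2] -6.0
[-16.3   7.2] -8.0
[-20.2   9.3] -10.0
[-24.1  11.6] -12.0
[-27.8  14. ] -14.0
[-31.5  16.5] -16.0
[-35.1  19.2] -18.0
[-38.5  22. ] -20.0
```

{"fn": "arm_command", "kwargs": {"steps": [[-4,1.5,0,0,0,-2,0],[-8.5,3.5,0,0,0,-4,0],[-12.5,5,0,0,0,-6,0],[-16.5,7,0,0,0,-8,0],[-20,9.5,0,0,0,-10,0],[-24,11.5,0,0,0,-12,0],[-28,14,0,0,0,-14,0],[-31.5,16.5,0,0,0,-16,0],[-35,19,0,0,0,-18,0],[-38.5,22,0,0,0,-20,0]]}}

```text
t: 13.83
eef_pos: [517.1, -76.3, 91.9]
tool_rot: [1.334, 2.844, -0.001]
contact_force: [0.3, -3.1, -0.3]
gripper_width: 0.1
grip_force: 1.3
```

```bash
python3 arc.py 1.3
```

```text
t 13.83 pos [517.1 -76.3  91.9] phi -129.2 r 127.5 yaw 39.7 F tangential -2.2 radial 2.2 q6 0.58
[-2.2  1.9] -1.3
[-4.4  3.8] -2.6
[-6.5  5.7] -3.9
[-8.6  7.7] -5.2
[-10.7   9.7] -6.5
[-12.7  11.8] -7.8
[-14.6  14. ] -9.1
[-16.5  16.1] -10.4
[-18.4  18.4] -11.7
[-20.2  20.6] -13.0
```

{"fn": "arm_command", "kwargs": {"steps": [[-2,2,0,0,0,-1.3,0],[-4.5,4,0,0,0,-2.6,0],[-6.5,5.5,0,0,0,-3.9,0],[-8.5,7.5,0,0,0,-5.2,0],[-10.5,9.5,0,0,0,-6.5,0],[-12.5,12,0,0,0,-7.8,0],[-14.5,14,0,0,0,-9.1,0],[-16.5,16,0,0,0,-10.4,0],[-18.5,18.5,0,0,0,-11.7,0],[-20,20.5,0,0,0,-13,0]]}}

```text
t: 14.67
eef_pos: [497.6, -56.4, 92.0]
tool_rot: [1.646, 2.673, -0.002]
contact_force: [2.0, -9.1, -1.4]
gripper_width: -0.1
grip_force: 4.5
```

```bash
python3 arc.py 1.2
```

```text
t 14.67 pos [497.6 -56.4  92. ] phi -141.7 r 127.4 yaw 26.8 F tangential -8.4 radial 4.0 q6 0.83
[-1.6  2.1] -1.2
[-3.2  4.2] -2.4
[-4.8  6.4] -3.6
[-6.3  8.6] -4.8
[-7.8 10.8] -6.0
[-9.2 13.1] -7.2
[-10.5  15.4] -8.4
[-11.9  17.7] -9.6
[-13.1  20.1] -10.8
[-14.3  22.4] -12.0
```

The collar is tight and the push is at 8.4 N. I'll take smaller steps from here.

{"fn": "arm_command", "kwargs": {"steps": [[-1,1.5,0,0,0,-0.8,0],[-2,3,0,0,0,-1.6,0],[-3.2,4.2,0,0,0,-2.4,0],[-4,5.5,0,0,0,-3.1,0],[-5,6.8,0,0,0,-3.9,0],[-6,8.2,0,0,0,-4.6,0],[-7,9.6,0,0,0,-5.4,0],[-7.8,10.8,0,0,0,-6,0],[-8.5,12,0,0,0,-6.6,0],[-9.2,13,0,0,0,-7.2,0]]}}

```text
t: 15.5
eef_pos: [488.2, -42.9, 91.9]
tool_rot: [1.81, 2.567, -0.001]
contact_force: [1.4, -4.8, -0.1]
gripper_width: -0.1
grip_force: 2.4
```

```bash
python3 arc.py 0.7
```

```text
t 15.5 pos [488.2 -42.9  91.9] phi -149.1 r 127.5 yaw 19.6 F tangential -4.8 radial 1.3 q6 0.97
[-0.8  1.3] -0.7
[-1.6  2.7] -1.4
[-2.3  4.1] -2.1
[-3.1  5.4] -2.8
[-3.8  6.8] -3.5
[-4.5  8.2] -4.2
[-5.2  9.6] -4.9
[-5.9 11. ] -5.6
[-6.5 12.4] -6.3
[-7.2 13.8] -7.0
```

{"fn": "arm_command", "kwargs": {"steps": [[-0.6,1,0,0,0,-0.5,0],[-1.1,2,0,0,0,-1,0],[-1.7,3,0,0,0,-1.5,0],[-2.2,4,0,0,0,-2,0],[-2.8,5,0,0,0,-2.5,0],[-3.3,6,0,0,0,-3,0],[-3.8,6.8,0,0,0,-3.5,0],[-3.8,6.8,0,0,0,-3.5,0],[-3.8,6.8,0,0,0,-3.5,0],[-3.8,6.8,0,0,0,-3.5,0]]}}

```text
t: 16.33
eef_pos: [484.2, -35.7, 91.8]
tool_rot: [-1.886, -2.513, -0.0]
contact_force: [0.7, -2.0, 0.8]
gripper_width: -0.2
grip_force: 1.0
```

```bash
python3 arc.py 0.5
```

```text
t 16.33 pos [484.2 -35.7  91.8] phi -152.8 r 127.5 yaw 16.2 F tangential -2.1 radial 0.2 q6 1.05
[-0.5  1. ] -0.5
[-1.  2.] -1.0
[-1.5  3. ] -1.5
[-2.  4.] -2.0
[-2.4  5. ] -2.5
[-2.9  6. ] -3.0
[-3.3  7. ] -3.5
[-3.8  8.1] -4.0
[-4.2  9.1] -4.5
[-4.6 10.1] -5.0
```

{"fn": "arm_command", "kwargs": {"steps": [[-0.5,1,0,0,0,-0.5,0],[-1,2,0,0,0,-1,0],[-1.5,3,0,0,0,-1.5,0],[-2,4,0,0,0,-2,0],[-2.4,5,0,0,0,-2.5,0],[-2.9,6,0,0,0,-3,0],[-2.9,6,0,0,0,-3,0],[-2.9,6,0,0,0,-3,0],[-2.9,6,0,0,0,-3,0],[-2.9,6,0,0,0,-3,0]]}}

```text
t: 17.17
eef_pos: [481.2, -29.8, 91.7]
tool_rot: [-1.951, -2.462, 0.0]
contact_force: [-0.2, -0.5, 0.6]
gripper_width: 0.2
grip_force: 0.2
```

```bash
python3 arc.py 0.5; python3 - <<'E'
from rig import *
import cv2
c=snapshot("side")["image"][130:290,170:310,::-1]
cv2.imwrite("pics/l1.png",cv2.resize(c,None,fx=3.5,fy=3.5,interpolation=cv2.INTER_CUBIC))
E
```

```text
t 17.17 pos [481.2 -29.8  91.7] phi -155.8 r 127.6 yaw 13.2 F tangential -0.3 radial 0.4 q6 1.11
[-0.4  1. ] -0.5
[-0.9  2. ] -1.0
[-1.3  3.1] -1.5
[-1.7  4.1] -2.0
[-2.1  5.1] -2.5
[-2.5  6.2] -3.0
[-2.9  7.2] -3.5
[-3.3  8.3] -4.0
[-3.7  9.3] -4.5
[-4.  10.4] -5.0
```

{"fn": "arm_command", "kwargs": {"steps": [[-0.4,1,0,0,0,-0.5,0],[-0.9,2,0,0,0,-1,0],[-1.3,3,0,0,0,-1.5,0],[-1.7,4,0,0,0,-2,0],[-1.7,4,0,0,0,-2,0],[-1.7,4,0,0,0,-2,0],[-1.7,4,0,0,0,-2,0],[-1.7,4,0,0,0,-2,0],[-1.7,4,0,0,0,-2,0],[-1.7,4,0,0,0,-2,0]]}}

```text
t: 18.05
eef_pos: [479.6, -25.8, 91.8]
tool_rot: [1.994, 2.428, 0.0]
contact_force: [0.1, -0.2, -0.1]
gripper_width: 0.3
grip_force: 0.0
```

```bash
python3 arc.py 0.5|head -1
```

```text
t 18.05 pos [479.6 -25.8  91.8] phi -157.7 r 127.5 yaw 11.2 F tangential -0.3 radial 0.0 q6 1.15
```

No force remains, so it appears to have snapped. I'll back away, rise and check.

{"fn": "arm_command", "kwargs": {"steps": [[3,-8,0,0,0,0,0],[6,-16,0,0,0,0,0],[8,-22,5,0,0,0,0],[8,-22,25,0,0,0,0],[8,-22,50,0,0,0,0],[8,-22,80,0,0,0,0],[8,-22,110,0,0,0,0],[8,-22,140,0,0,0,0],[8,-50,150,0,0,0,0],[8,-85,150,0,0,0,0]]}}

```text
t: 18.88
eef_pos: [488.7, -111.3, 245.2]
tool_rot: [1.987, 2.427, 0.003]
contact_force: [1.5, -0.8, -1.0]
gripper_width: 0.0
grip_force: 0.0
```

{"fn": "arm_command", "kwargs": {"steps": [[0,-35,0,0,0,0,0],[0,-70,0,0,0,0,0],[0,-105,0,0,0,0,0],[0,-140,0,0,0,0,0],[0,-175,0,0,0,0,0],[0,-200,0,0,0,0,0],[0,-200,0,0,0,0,0],[0,-200,0,0,0,0,0],[0,-200,0,0,0,0,0],[0,-200,0,0,0,0,0]]}}

```text
t: 19.72
eef_pos: [487.6, -310.2, 242.1]
tool_rot: [1.993, 2.428, 0.0]
contact_force: [0.6, -0.3, -1.0]
gripper_width: -0.2
grip_force: 0.0
```

```bash
python3 - <<'E'
from rig import *
from h import *
d2={n:snapshot(n) for n in("side","top")};pickle.dump(d2,open("s3.pkl","wb"))
a=d2["side"]["image"][100:280,110:310,::-1];b=d2["top"]["image"][110:290,85:330,::-1]
k=cv2.INTER_CUBIC
cv2.imwrite("pics/g5.png",np.hstack([cv2.resize(x,None,fx=1.78,fy=2.4,interpolation=k) for x in(a,b)]))
E
```

```text
(no output)
```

View pics/g5.png

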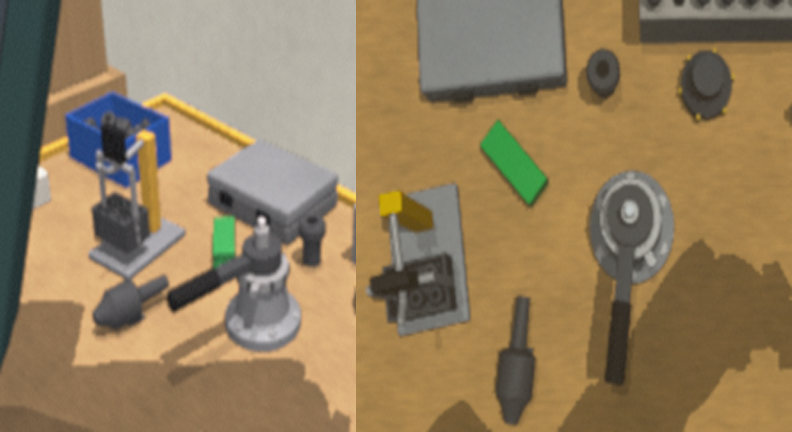

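The lever now points to about -185°, roughly 17° beyond where my finger stopped, so it snapped over on its own. The basket is still hanging and the other things are where they were.

```bash
python3 -c "
from rig import *
print(finish_job())"
```

```text
the job is handed in; nothing more can be done
None
```

The job is handed in: the basket hangs by its bail on the yellow stand's hook, and the lever is clicked over its detent, not forced on (about 20 s used; the final pictures show the other things in place).

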